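# Load, cover and crank the hand-driven jar mixer

## Task

Change the load of the hand-cranked jar mixer (blue drum): lift its clear lid off onto the round black rubber mat, stand the cast concrete cylinder that is inside it upright in the middle of the round cork disc, and then stand every pigment jar that stands round the mixer (not those on the cabinet) upright in the drum. Then put the lid back so that it sits seated and level on the drum's rim, and turn the crank one full turn counter-clockwise (seen from above), leaving the handle back over the red mark on the base. Leave the timer and the other things on the table alone.

Things in the scene. Friction and masses are not known exactly. Their poses are not given: they have to be found in the camera images.
- mixer: Jar mixer with a round grey base 152 mm across, fixed to the table. Origin: on the drum's vertical axis, at table height. Its x axis points along the red mark on the base, over which the crank stands at the start. On the base turns a blue open drum: outer diameter 150 mm, inner diameter 140 mm, inner floor 29 mm and rim 104 mm above the table.
- drum (a joint): Turn of the drum in rad, 0 at the start (crank over the red mark), growing counter-clockwise seen from above, 6.283 after one full turn. No end stop. It turns with a light drag (about 1.5 N at the crank) and stays where it is left; drum, crank and all that stands in the drum turn together.
- crank_grip (a point): Point to grip on the crank's black upright handle sleeve: a cylinder 24 mm across and 75 mm tall, 108 mm from the drum's axis, top 135 mm and bottom 60 mm above the table; this point is on its axis 115 mm above the table. The sleeve spins freely on its pin, so a gripper can hold it without turning its wrist. It is joined to the drum by an arm 8 mm thick, 52 mm above the table.
- lid_knob (a point): Centre of the black knob (30 mm across, 40 mm tall) on the clear round lid (157 mm across, 5 mm thick, 160 g); z is the lid's upright axis. The knob's centre is 25 mm above the underside of the lid's plate; below the plate a tapered ring, 134 mm across at the plate and 120 mm at its foot, reaches 8 mm into the drum. The lid begins seated on the drum, where the knob's centre is 129 mm above the table; lying on the rubber mat it is 36 mm above the table.
- cylinder_mid (a point): Centre of the grey cast concrete cylinder, 40 mm across and 60 mm tall, about 170 g, z along its axis. It begins upright on the floor of the drum, under the lid, near the middle.
- lid_mat: Round black rubber mat for the lid, fixed, 166 mm across and 3 mm thick. Origin: centre of its underside, on the table.
- cork_disc: Round cork disc, fixed, 92 mm across and 10 mm thick. Origin: centre of its underside, on the table.
- jar_1_mid (a point): Centre (half-way up) of a pigment jar with screw cap (white cap, dark band on the label), 44 mm across and 50 mm tall, about 70 g, z along its axis. Begins upright on the table (may be absent).
- jar_2_mid (a point): Centre (half-way up) of a pigment jar with screw cap (black cap, red band), 44 mm across and 50 mm tall, about 70 g, z along its axis. Begins upright on the table (may be absent).
- jar_3_mid (a point): Centre (half-way up) of a pigment jar with screw cap (white cap, ochre band), 44 mm across and 50 mm tall, about 70 g, z along its axis. Begins upright on the 18 mm high casting board (may be absent).
- jar_4_mid (a point): Centre (half-way up) of a pigment jar with screw cap (black cap, blue band), 44 mm across and 50 mm tall, about 70 g, z along its axis. Begins upright on the 18 mm high casting board (may be absent).
- dial_timer: Bystander: white and black kitchen timer 68 mm across, 42 mm tall, loose; origin at the centre of its underside.

How it is judged:
By the outcome, as a careful person would: the job done as asked, in the order asked, and still so for the second after the job is handed in, with the robot touching nothing.
Of jar_1, jar_2, jar_3, jar_4 only 2 to 4 are there at a start; the rules pass over those that are not, and their reading is None.
At some moment in a run one of lid may be knocked a few centimetres aside while the robot is not near it.
It also fails if it takes over 210 s, if anything falls off the work surface, if the arm or the gripper's body presses on something with over 40 N, if the wrist force passes 120 N, or if a joint passes its speed limit or range.

## Robot

A 6-joint arm with a two-finger parallel gripper is mounted at the origin on a cart in front of the work surface, level with it; the furniture and walls round the work are solid. World frame = base frame: x ahead of the robot, y to its left, z up, the work surface at z = 0. Lengths are in m, angles in rad, forces in N, time in s.
With the tool pointing down it reaches from about 0.4 to 0.825 m from the base axis. Payload 7 kg.
Tool frame: the origin (TCP) lies midway between the tips of the shut fingers; the grasp point (between the pads) lies 19 mm behind it; z points along the fingers, x is the direction in which the jaws open and shut, and the axes are right-handed (so a half turn about z gives the same grasp; the last joint's range is limited). The gripper opens to 88 mm and grips with 3 to 60 N. Pads are 19 mm wide; open, the fingers measure 130 mm over their backs; the gripper's body (78 mm by 193 mm) begins 47 mm behind the grasp point.
Start: joints at [1.445, 0.359, 0.012, 0, -1.224, -0.288], TCP at [0.271, 0.618, 0.227] pointing down, gripper open.
Joint ranges: [-3.07, 3.07], [-1.43, 2.12], [-1.02, 1.25], [-3.03, 1.67], [-3.05, -0], [-3.03, 3.03]. Speed limits (rad/s): [2.39, 2.39, 3.01, 3.14, 3.14, 3.14].

## Interface

Orientations are given as [roll, pitch, yaw] about the fixed x, y, z axes, in that order (R = Rz(yaw) Ry(pitch) Rx(roll)).
In Python, from station import status, eyes, workorder gives the robot as it stands.
- The arm moves only by the shell command python3 -m jog 'ROWS' [OPENING] [FORCE]. ROWS is JSON, a list of rows, each a list of 6 numbers: the shift along the world's x, y, z in mm, then the turn, a rotation vector about the world's x, y, z in rad. A call has 1 to 12 rows; each row shifts and turns the pose as measured when the row begins; what a row does not reach is not made up. A row lasts 1/10 s, in which the tool goes at most 50 mm and 8.59 degrees, less where a joint would pass 70% of its speed; a pose out of reach is approached as far as the arm can. A call with a gripper value outside its range is refused whole. OPENING is the opening, from 0 (shut) to 1 (fully open), set as the call begins (- or left out, the last holds). The fingers move at their own pace and stop on an object; FORCE is the grip in N (left out, the last holds). Time passes only in rows, so rows that do not move let the fingers close. It gives the time, the measured TCP pose, the force and the opening at its end, in the units of the state.
- status.get_state(): the state, without advancing time (a new reading comes with each control period).
- eyes.grab_frame(name): name is "scene" or "side" or "wrist"; returns the picture (384x512x3 uint8, blue, green, red); there is no depth.
- eyes.calibration(name): a dict with "camera_matrix" (3x3 intrinsics, pixels), "cam_to_world" (4x4, takes a point from camera to world coordinates); the wrist camera has in their place "hand_eye" (4x4, takes a point from camera to tool coordinates, whose origin is the TCP and whose axes are the tool frame's). Camera axes: x right, y up, looking along -z (the intrinsics and any distortion apply to the point x, -y, -z); pixel columns grow to the right and rows downward; lengths in m; the calibration is good to about 2 mm. A picture is of the moment at which its call begins: read the wrist's pose just before it. calibration takes no time and is no camera call.
- workorder.job_done(): hands the job in, once; it reports no verdict.
The state is a dict: "t": time; "q": joint angles; "qd": joint speeds; "joint_efforts": joint torques, N m; "eef_pos": TCP position; "ee_rot": TCP orientation; "force": force on the tool from outside, world axes, zero at the start; "moment": the same for the moment, N m; "width": finger opening in m.
Only numpy, scipy, OpenCV 4.12 (cv2) and the standard library are available. Lean on these libraries where they do the work, as an engineer would, in place of code of your own. Each camera call takes 0.05 s, during which the arm holds its last target. There are 200 camera calls.

## Working session

There is one attempt and no reset: what is moved stays moved. The work goes in short steps, Python scripts to look and compute and a shell command to move; the robot and the scene stay as the last step left them, time stands still between calls to the robot, and variables do not carry over. Pictures are saved under pics/ and viewed, about 12 in all and at most 16, crops included, and the job is handed in when it is done.

```bash
ls; mkdir -p pics; cat > h.py <<'E'
import numpy as np, cv2
from station import status, eyes, workorder
from scipy.spatial.transform import Rotation as R
def cam(name, st=None):
    c=eyes.calibration(name); K=np.array(c["camera_matrix"])
    if name=="wrist":
        st=st or status.get_state(); T=np.eye(4); T[:3,:3]=R.from_euler('xyz',st["ee_rot"]).as_matrix(); T[:3,3]=st["eef_pos"]
        M=T@np.array(c["hand_eye"])
    else: M=np.array(c["cam_to_world"])
    return K,M,c
def ray(name,u,v,st=None):
    K,M,c=cam(name,st); D=c.get("distortion")
    p=cv2.undistortPoints(np.array([[[u,v]]],float),K,None if D is None else np.array(D,float))[0,0]
    d=M[:3,:3]@np.array([p[0],-p[1],-1.]); return M[:3,3],d
def onz(name,u,v,z,st=None):
    o,d=ray(name,u,v,st); return o+d*(z-o[2])/d[2]
def proj(name,P,st=None):
    K,M,c=cam(name,st); q=np.linalg.inv(M)@np.r_[P,1]; q=np.array([q[0],-q[1],-q[2]])
    u=K@q/q[2]; return u[:2]
E
python3 - <<'E'
from h import *
print(status.get_state())
for n in ["scene","side","wrist"]:
    c=eyes.calibration(n); print(n,c)
    cv2.imwrite(f"pics/{n}0.png",eyes.grab_frame(n))
a=cv2.imread("pics/scene0.png")
cv2.imwrite("pics/s0.png",cv2.resize(a,(800,600),interpolation=cv2.INTER_CUBIC))
a=cv2.imread("pics/side0.png")
cv2.imwrite("pics/d0.png",cv2.resize(a,(800,600),interpolation=cv2.INTER_CUBIC))
E
```

```text
pics
{'t': 0.0, 'q': array([ 1.44507370e+00,  3.59371838e-01,  1.10647592e-02, -3.47237381e-04,
       -1.22407968e+00, -2.88106945e-01]), 'qd': array([0.00035232, 0.00061287, 0.00021385, 0.0010946 , 0.0002087 ,
       0.00013127]), 'joint_efforts': array([-1.33876292e-03, -5.82723141e+01,  2.93048537e+01,  6.99690789e+00,
        6.72890237e-03, -1.82873127e-04]), 'eef_pos': array([0.27125602, 0.61757323, 0.2256355 ]), 'ee_rot': array([-3.14145368e+00, -1.61763943e-03, -1.98474427e+00]), 'force': array([-0.56236649, -0.07910515, -0.83861736]), 'moment': array([-0.01832734,  0.03836536,  0.02798852]), 'width': 0.08759435385562975}
scene {'camera_matrix': array([[469.43305134,   0.        , 253.16492265],
       [  0.        , 469.43305134, 196.94969084],
       [  0.        ,   0.        ,   1.        ]]), 'cam_to_world': array([[ 0.60614334,  0.54374861, -0.58045473, -0.22671738],
       [-0.79535163,  0.41213527, -0.44447757, -0.70872672],
       [-0.0024582 ,  0.73108274,  0.68228439,  0.99715147],
       [ 0.        ,  0.        ,  0.        ,  1.        ]])}
side {'camera_matrix
[... 252 characters left out ...]
64,  0.36811256, -0.86309904, -1.14242108],
       [-0.02663504,  0.91561207,  0.40117964,  0.56796465],
       [ 0.        ,  0.        ,  0.        ,  1.        ]])}
wrist {'camera_matrix': array([[282.33873675,   0.        , 255.81611963],
       [  0.        , 282.33873675, 195.02359497],
       [  0.        ,   0.        ,   1.        ]]), 'hand_eye': array([[ 9.99999942e-01,  4.05744797e-05,  3.38682148e-04,
        -8.04144203e-04],
       [ 1.28175076e-04, -9.64832778e-01, -2.62864403e-01,
        -6.96351725e-02],
       [ 3.16106051e-04,  2.62864431e-01, -9.64832727e-01,
        -1.58368546e-01],
       [ 0.00000000e+00,  0.00000000e+00,  0.00000000e+00,
         1.00000000e+00]])}
```

View pics/s0.png

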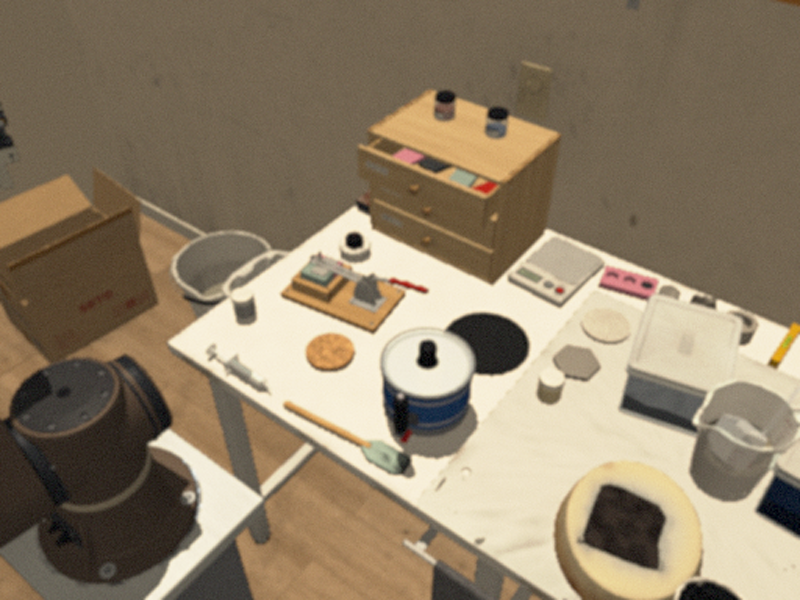

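View pics/d0.png

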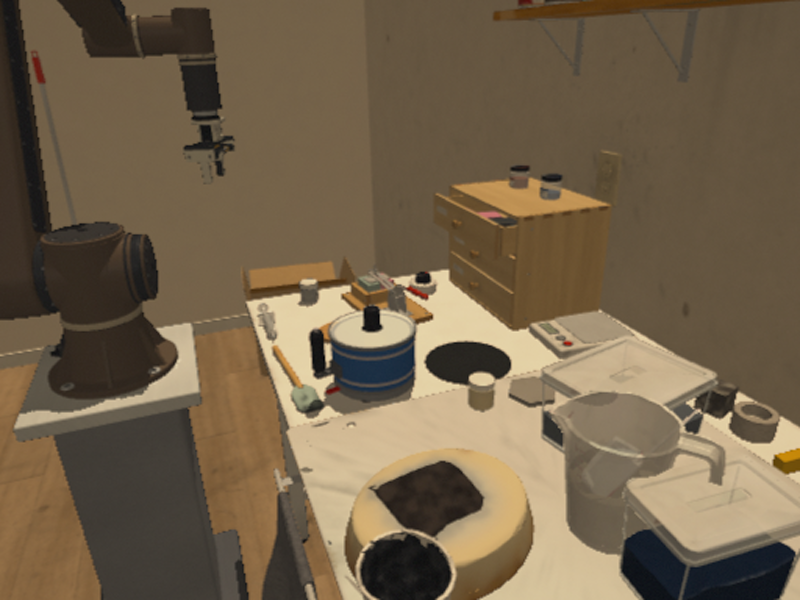

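```bash
python3 - <<'E'
from h import *
a=cv2.imread("pics/scene0.png");b=cv2.imread("pics/side0.png")
z=lambda i,x,y,w,h,W,H:cv2.resize(i[y:y+h,x:x+w],(W,H),interpolation=cv2.INTER_CUBIC)
# crops: left, jar, right, and mixer
t=np.vstack([np.hstack([z(a,120,125,100,75,400,300),z(a,330,170,160,120,400,300)]),np.hstack([z(b,150,165,140,105,400,300),z(b,280,195,220,165,400,300)])])
cv2.imwrite("pics/z0.png",t)
s=1/1.5625
for n,u,v,zz in [("cork",330,351,.01),("mat",488,343,.003),("lidknobtop",428,343,.149),("jarA top",551,371,.068),("jarA bot",550,400,.018),("jarB top",242,291,.05),("jarB bot",246,320,0),("timer",354,250,.02),("red",407,436,.01),("handle top",401,397,.135)]:
    print(n,onz("scene",u*s,v*s,zz).round(3))
for n,u,v,zz in [("mat",468,363,.003),("knobtop",372,309,.149),("jarA top",482,376,.068),("jarB top",309,281,.05),("handle top",318,331,.135)]:
    print(n,onz("side",u*s,v*s,zz).round(3))
E
```

```text
cork [ 0.446 -0.04   0.01 ]
mat [ 0.647 -0.259  0.003]
lidknobtop [ 0.46  -0.248  0.149]
jarA top [ 0.598 -0.409  0.068]
jarA bot [ 0.582 -0.424  0.018]
jarB top [0.437 0.175 0.05 ]
jarB bot [0.417 0.153 0.   ]
timer [0.695 0.108 0.02 ]
red [ 0.376 -0.27   0.01 ]
handle top [ 0.353 -0.275  0.135]
mat [ 0.64  -0.265  0.003]
knobtop [ 0.454 -0.261  0.149]
jarA top [ 0.589 -0.413  0.068]
jarB top [0.431 0.163 0.05 ]
handle top [ 0.353 -0.279  0.135]
```

View pics/z0.png

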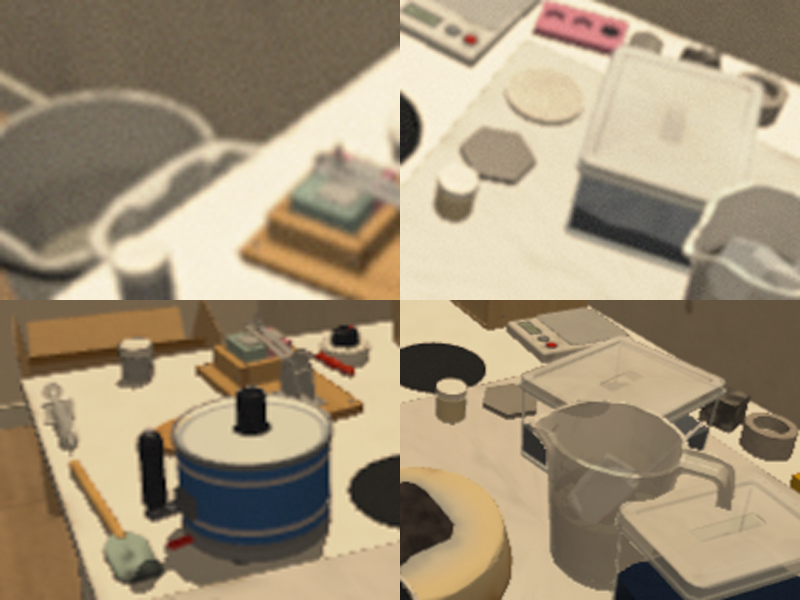

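```bash
python3 -m jog '[[16,-40,7,0,0,-0.145],[16,-40,7,0,0,-0.145],[16,-40,7,0,0,-0.145],[16,-40,7,0,0,-0.145],[16,-40,7,0,0,-0.145],[16,-40,7,0,0,-0.145],[16,-40,7,0,0,-0.145],[16,-40,7,0,0,-0.145],[16,-40,7,0,0,-0.145],[16,-40,7,0,0,-0.145],[0,0,0,0,0,0]]' 1
python3 - <<'E'
from h import *
s=status.get_state(); i=eyes.grab_frame("wrist"); cv2.imwrite("pics/w1.png",i)
print(s["q"].round(3),s["eef_pos"].round(3),s["ee_rot"].round(3))
for P in [(.434,.168,.05),(.446,-.04,.01),(.695,.108,.04)]: print(proj("wrist",P,s).round(0))
E
```

```text
t: 1.25
eef_pos: [0.432, 0.2009, 0.2935]
ee_rot: [-3.139, -0.007, 2.796]
force: [-0.2, -0.3, 0.2]
width: 0.0875
[ 0.844 -0.011 -0.29  -0.006 -1.297 -1.188] [0.432 0.201 0.293] [-3.139 -0.007  2.796]
[245. 148.]
[184.   3.]
[ 64. 169.]
```

View pics/w1.png

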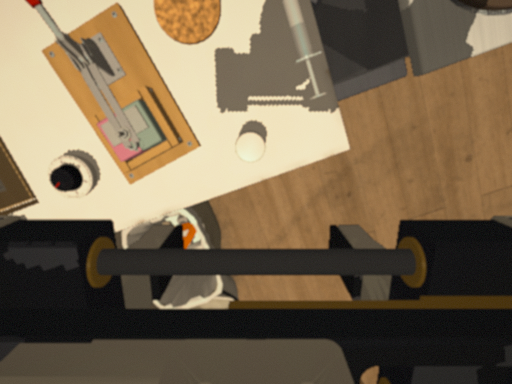

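```bash
python3 -m jog '[[2,-42,5,0,0,-0.1],[2,-42,5,0,0,-0.1],[2,-42,5,0,0,-0.1],[2,-42,5,0,0,-0.1],[2,-42,5,0,0,-0.1],[2,-42,5,0,0,-0.1],[2,-42,5,0,0,-0.1],[2,-42,5,0,0,-0.1],[2,-42,5,0,0,-0.1],[2,-42,5,0,0,-0.1],[0,0,0,0,0,0]]' 
python3 - <<'E'
from h import *
s=status.get_state(); i=eyes.grab_frame("wrist"); cv2.imwrite("pics/w2.png",i)
print(s["q"].round(3),s["eef_pos"].round(3),s["ee_rot"].round(3))
for P in [(.457,-.254,.149),(.353,-.277,.135),(.593,-.411,.068)]: print(proj("wrist",P,s).round(0))
E
```

```text
t: 2.4
eef_pos: [0.4505, -0.2254, 0.3411]
ee_rot: [-3.137, -0.011, 1.784]
force: [-0.1, -0.1, -0.6]
width: 0.0874
[-0.081  0.023 -0.149 -0.009 -1.406 -1.275] [ 0.45  -0.225  0.341] [-3.137 -0.011  1.784]
[230. 177.]
[228.  89.]
[123. 228.]
```

View pics/w2.png

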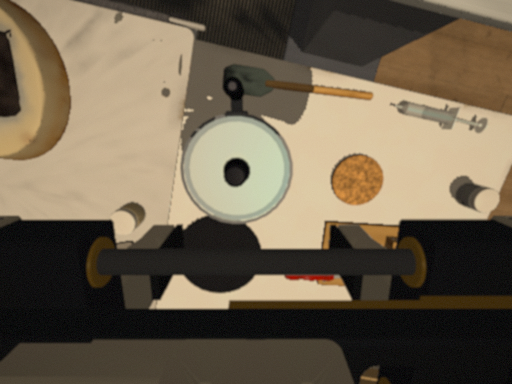

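```bash
python3 - <<'E'
from h import *
s=status.get_state()
i=cv2.imread("pics/w2.png"); hsv=cv2.cvtColor(i,cv2.COLOR_BGR2HSV); g=i.max(2)
def cen(m,box):
    x,y,w,h=box; k=np.zeros(m.shape,np.uint8); k[y:y+h,x:x+w]=m[y:y+h,x:x+w]*255
    c=max(cv2.findContours(k,0,2)[0],key=cv2.contourArea); (u,v),r=cv2.minEnclosingCircle(c); M=cv2.moments(c)
    return M["m10"]/M["m00"],M["m01"]/M["m00"],r
for n,m,box,z in [("knob",g<60,(215,152,42,40),.149),("handle",g<60,(218,75,30,22),.135),("cork",(hsv[...,1]>120)&(hsv[...,0]<20),(325,145,65,64),.010)]:
    u,v,r=cen(m,box); print(n,round(u),round(v),round(r,1),onz("wrist",u,v,z,s).round(4))
for n,u,v,z in [("jarA",126,218,.068),("jarB",487,199,.05),("mat",222,255,.003),("lid",237,168,.109)]: print(n,onz("wrist",u,v,z,s).round(4))
c1=[(130,216)]
a=cv2.imread("pics/w1.png"); 
print("jarB w1")
s1=dict(eef_pos=[.432,.201,.2935],ee_rot=[-3.139,-.007,2.796]); print(onz("wrist",250,147,.05,s1).round(4))
E
```

```text
knob 236 172 13.4 [ 0.448 -0.246  0.149]
handle 233 86 14.7 [ 0.3484 -0.2703  0.135 ]
cork 357 179 26.0 [ 0.4421 -0.0361  0.01  ]
jarA [ 0.5745 -0.4052  0.068 ]
jarB [0.423 0.171 0.05 ]
mat [ 0.6403 -0.243   0.003 ]
lid [ 0.4501 -0.2463  0.109 ]
jarB w1
[0.4258 0.1687 0.05  ]
```

```bash
python3 -m jog '[[0,-10,-40,0,0,0],[0,-10,-40,0,0,0],[0,0,0,0,0,0]]' >/dev/null
cat >> h.py <<'E'
def cen(m,box):
    x,y,w,h=box; k=np.zeros(m.shape,np.uint8); k[y:y+h,x:x+w]=m[y:y+h,x:x+w]*255
    c=max(cv2.findContours(k,0,2)[0],key=cv2.contourArea); (u,v),r=cv2.minEnclosingCircle(c); M=cv2.moments(c)
    return M["m10"]/M["m00"],M["m01"]/M["m00"],r
def fix(s,yaw):
    A=R.from_euler('xyz',s["ee_rot"]); return (R.from_euler('xyz',[np.pi,0,yaw])*A.inv()).as_rotvec().round(3)
E
python3 - <<'E'
from h import *
s=status.get_state(); i=eyes.grab_frame("wrist"); cv2.imwrite("pics/w3.png",i); g=i.max(2)
print(s["eef_pos"].round(4),s["ee_rot"].round(3),fix(s,1.789))
p=proj("wrist",(.450,-.248,.149),s); x,y=p.astype(int)-24; u,v,r=cen(g<60,(x,y,48,48)); print(p,u,v,r,onz("wrist",u,v,.149,s))
p=proj("wrist",(.350,-.272,.135),s); x,y=p.astype(int)-20; print(p)
if y>-20:
  u,v,r=cen(g<60,(x,max(y,0),40,30)); print(u,v,r,onz("wrist",u,v,.135,s))
print(proj("wrist",s["eef_pos"],s))
E
```

```text
[ 0.4517 -0.2414  0.2585] [-3.139 -0.012  1.793] [-0.011 -0.005 -0.004]
[246.90797849 190.280855  ] 246.0918019643215 187.28282220885947 17.958749771118164 [ 0.44722783 -0.24941798  0.149     ]
[244.83012827  79.54746719]
243.70875534548725 74.54400180058518 19.81171226501465 [ 0.34599813 -0.27392685  0.135     ]
[253.79513283 239.0203283 ]
```

View pics/w3.png

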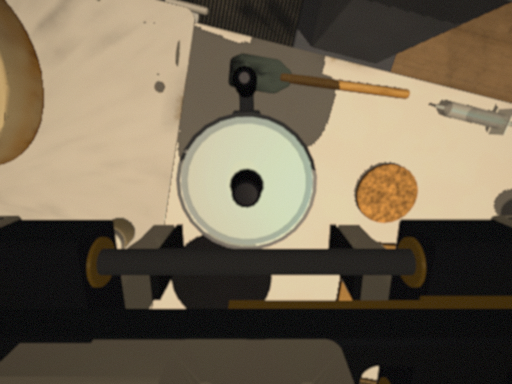

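```bash
python3 -m jog '[[0,-9,-30,-0.011,-0.005,-0.004],[0,0,-40,0,0,0],[0,0,-35,0,0,0],[0,0,-25,0,0,0],[0,0,-12,0,0,0],[0,0,0,0,0,0]]' 1 20
python3 -m jog '[[0,0,0,0,0,0],[0,0,0,0,0,0],[0,0,0,0,0,0],[0,0,0,0,0,0],[0,0,0,0,0,0],[0,0,0,0,0,0]]' 0 20
```

```text
t: 3.4
eef_pos: [0.4629, -0.2464, 0.1278]
ee_rot: [3.123, 0.012, 1.805]
force: [0.1, -0.2, 1.3]
width: 0.0877
t: 4.0
eef_pos: [0.4676, -0.2464, 0.1348]
ee_rot: [3.114, 0.017, 1.808]
force: [0.5, 0.0, -0.6]
width: 0.0452
```

```bash
python3 -m jog '[[0,0,0,0,0,0],[0,0,0,0,0,0],[0,0,0,0,0,0]]'
python3 - <<'E'
from h import *
s=status.get_state(); print(s["eef_pos"].round(4),s["ee_rot"].round(3),s["qd"].round(3),s["force"].round(1),fix(s,1.789))
E
```

```text
t: 4.3
eef_pos: [0.4674, -0.2466, 0.1349]
ee_rot: [3.114, 0.017, 1.807]
force: [-0.1, -0.0, 1.1]
width: 0.0272
[ 0.4674 -0.2466  0.1349] [3.114 0.017 1.807] [-0.001 -0.001  0.001 -0.001 -0.002 -0.   ] [-0.1 -0.   1.1] [ 0.01   0.031 -0.019]
```

```bash
python3 -m jog '[[0,0,0,0,0,0],[0,0,0,0,0,0],[0,0,0,0,0,0],[0,0,0,0,0,0],[-8,0,0,0.005,0.015,-0.01],[-8,-2,-5,0.005,0.015,-0.009],[0,0,0,0,0,0],[0,0,0,0,0,0]]' 1
python3 - <<'E'
from h import *
s=status.get_state(); print(s["eef_pos"].round(4),s["ee_rot"].round(3),s["qd"].round(3),s["force"].round(1),fix(s,1.789))
E
```

```text
t: 5.1
eef_pos: [0.4495, -0.2487, 0.129]
ee_rot: [-3.138, -0.002, 1.787]
force: [0.3, -0.3, -0.1]
width: 0.0843
[ 0.4495 -0.2487  0.129 ] [-3.138e+00 -2.000e-03  1.787e+00] [-0.006  0.006 -0.009 -0.007 -0.005  0.001] [ 0.3 -0.3 -0.1] [-0.001 -0.003  0.002]
```

Accurate at small steps. Lower and grip.

```bash
python3 -m jog '[[1,0,-8,0,0,0],[0,0,-5,0,0,0],[0,0,0,0,0,0],[0,0,0,0,0,0]]' 1
python3 -m jog '[[0,0,0,0,0,0],[0,0,0,0,0,0],[0,0,0,0,0,0],[0,0,0,0,0,0],[0,0,0,0,0,0],[0,0,0,0,0,0],[0,0,0,0,0,0],[0,0,0,0,0,0],[0,0,0,0,0,0],[0,0,0,0,0,0]]' 0 20
```

```text
t: 5.5
eef_pos: [0.4504, -0.2488, 0.1144]
ee_rot: [-3.138, -0.002, 1.787]
force: [0.1, -1.1, 0.5]
width: 0.0877
t: 6.5
eef_pos: [0.451, -0.2488, 0.115]
ee_rot: [-3.139, -0.001, 1.787]
force: [-0.4, -0.7, -0.3]
width: 0.0296
```

```bash
python3 -m jog '[[0,0,8,0,0,0],[0,0,15,0,0,0],[0,0,25,0,0,0],[0,0,25,0,0,0],[0,0,15,0,0,0],[0,0,0,0,0,0],[0,0,0,0,0,0]]'
python3 - <<'E'
from h import *
s=status.get_state(); print(s["eef_pos"].round(4),fix(s,1.789))
for n,box in (("scene",(283,198,58,42)),("side",(270,216,60,32))):
    i=cv2.imread(f"pics/{n}0.png"); x,y,w,h=box
    k=np.zeros(i.shape[:2],np.uint8); k[y:y+h,x:x+w]=(i.max(2)<60)[y:y+h,x:x+w]*255
    c=max(cv2.findContours(k,0,2)[0],key=cv2.contourArea); c=cv2.convexHull(c); b=cv2.boundingRect(c)
    pts=np.array([onz(n,*p[0],.003)[:2] for p in c],np.float32); (cx,cy),r=cv2.minEnclosingCircle(pts*1000); print(n,b,cx,cy,r)
# cyl + frame after
f=eyes.grab_frame("scene"); g=eyes.grab_frame("side")
cv2.imwrite("pics/f4.png",np.hstack([cv2.resize(f[120:300,130:410],(400,257)),cv2.resize(g[120:300,130:410],(400,257))]))
E
```

```text
t: 7.2
eef_pos: [0.4481, -0.2479, 0.2062]
ee_rot: [-3.135, -0.004, 1.786]
force: [-0.4, 0.5, -2.4]
width: 0.0297
[ 0.4481 -0.2479  0.2062] [-0.003 -0.008  0.003]
scene (287, 201, 50, 38) 645.3517456054688 -254.1215057373047 77.72206115722656
side (273, 219, 54, 27) 642.1904907226562 -257.295166015625 80.49188995361328
```

View pics/f4.png

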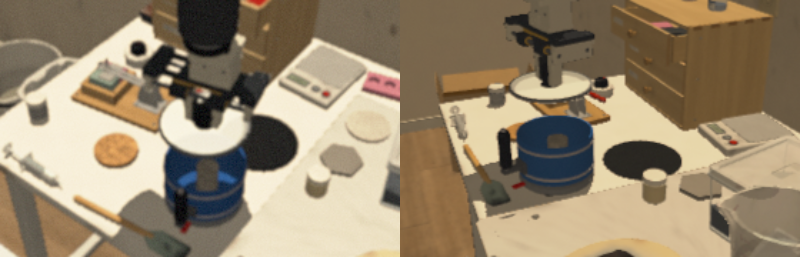

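```bash
python3 -m jog '[[15,0,0,0,0,0],[30,-1,0,0,0,0],[35,-2,0,0,0,0],[35,-2,0,0,0,0],[35,-2,0,0,0,0],[25,-1,0,0,0,0],[10,0,0,0,0,0],[0,0,0,0,0,0],[0,0,0,0,0,0]]'
python3 - <<'E'
from h import *
s=status.get_state(); print(s["eef_pos"].round(4),fix(s,1.789))
E
```

```text
t: 8.2
eef_pos: [0.6399, -0.2549, 0.1931]
ee_rot: [-3.119, -0.011, 1.785]
force: [0.1, -0.7, -2.5]
width: 0.0294
[ 0.6399 -0.2549  0.1931] [-0.006 -0.024  0.003]
```

```bash
python3 -m jog '[[0,0,-20,-0.003,-0.012,0.002],[0,0,-30,-0.003,-0.012,0.001],[0,0,-35,0,0,0],[0,0,-30,0,0,0],[0,0,-20,0,0,0],[0,0,-10,0,0,0],[0,0,0,0,0,0],[0,0,0,0,0,0]]'
python3 - <<'E'
from h import *
s=status.get_state(); print(s["eef_pos"].round(4),fix(s,1.789))
E
```

```text
t: 9.0
eef_pos: [0.6342, -0.2554, 0.0476]
ee_rot: [3.138, 0.002, 1.787]
force: [1.3, -0.9, -2.3]
width: 0.0296
[ 0.6342 -0.2554  0.0476] [0.001 0.004 0.002]
```

```bash
python3 -m jog '[[3,0,-8,0,0,0],[3,0,-7,0,0,0],[0,0,-5,0,0,0],[0,0,-3,0,0,0],[0,0,-3,0,0,0],[0,0,0,0,0,0]]'
python3 -m jog '[[0,0,0,0,0,0]]'
```

```text
t: 9.6
eef_pos: [0.6431, -0.2558, 0.0234]
ee_rot: [3.132, 0.005, 1.788]
force: [-0.3, 0.2, -2.1]
width: 0.0296
t: 9.7
eef_pos: [0.6431, -0.2558, 0.0234]
ee_rot: [3.132, 0.005, 1.788]
force: [0.2, 0.5, -2.1]
width: 0.0295
```

```bash
python3 -m jog '[[0,0,-2,0.002,0.01,0],[0,0,-1,0,0,0],[0,0,0,0,0,0]]'
python3 -m jog '[[0,0,0,0,0,0],[0,0,0,0,0,0],[0,0,0,0,0,0],[0,0,0,0,0,0],[0,0,0,0,0,0],[0,0,15,0,0,0],[0,0,35,0,0,0],[0,0,45,0,0,0],[0,0,45,0,0,0],[0,0,35,0,0,0],[0,0,20,0,0,0],[0,0,0,0,0,0]]' 1
python3 -m jog '[[-25,0,5,0,0,0],[-40,0,5,0,0,0],[-40,0,5,0,0,0],[-35,0,0,0,0,0],[-20,0,0,0,0,0],[0,0,0,0,0,0],[0,0,0,0,0,0]]'
python3 - <<'E'
from h import *
s=status.get_state(); print(s["eef_pos"].round(4),s["ee_rot"].round(4).tolist(),fix(s,1.789)); i=eyes.grab_frame("wrist"); cv2.imwrite("pics/w5.png",i); print(s["eef_pos"].tolist())
print(proj("wrist",(.451,-.25,.089),s))
E
```

```text
t: 10.0
eef_pos: [0.6434, -0.2559, 0.0224]
ee_rot: [-3.141, 0.001, 1.788]
force: [-0.3, -1.0, -2.1]
width: 0.0297
t: 11.2
eef_pos: [0.6421, -0.2567, 0.2327]
ee_rot: [3.139, 0.004, 1.789]
force: [0.6, 0.0, -0.5]
width: 0.0874
t: 11.9
eef_pos: [0.4749, -0.2561, 0.2516]
ee_rot: [3.136, 0.005, 1.789]
force: [0.4, -0.8, 0.5]
width: 0.0877
[ 0.4749 -0.2561  0.2516] [3.1356, 0.0054, 1.7894] [ 0.004  0.007 -0.   ]
[0.4748788441881165, -0.2560593816779495, 0.2515834193526378]
[265.12608752 161.74517566]
```

View pics/w5.png

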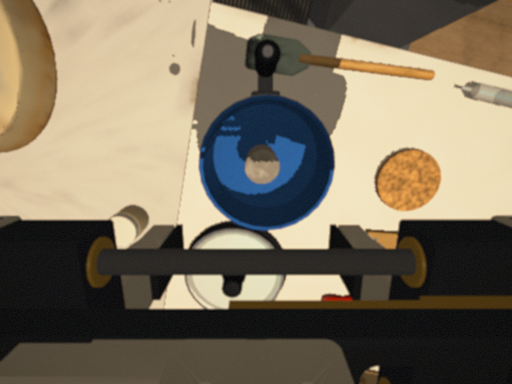

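```bash
python3 - <<'E'
from h import *
s=dict(eef_pos=[.47488,-.25606,.25158],ee_rot=[3.1356,.0054,1.7894])
i=cv2.imread("pics/w5.png"); h=cv2.cvtColor(i,cv2.COLOR_BGR2HSV)
u,v,r=cen((h[...,1]<110)&(i[...,2]>70),(236,138,52,54)); print("cyl",u,v,r,onz("wrist",u,v,.089,s))
u,v,r=cen((h[...,0]>95)&(h[...,0]<125)&(h[...,1]>120),(180,85,170,150)); print("drum",u,v,r,onz("wrist",u,v,.104,s))
u,v,r=cen((h[...,1]>110)&(h[...,0]<22),(370,145,76,70)); print("cork",u,v,r,onz("wrist",u,v,.01,s))
print("handle",onz("wrist",268,50,.135,s))
E
```

```text
cyl 261.60287511230905 166.82767295597483 18.201519012451172 [ 0.45757863 -0.25262805  0.089     ]
drum 266.146449668475 162.4824231464738 68.42733001708984 [ 0.44937084 -0.24966042  0.104     ]
cork 407.9164188965973 179.55087545424513 33.365501403808594 [ 0.44278573 -0.03828282  0.01      ]
handle [ 0.34717982 -0.27269408  0.135     ]
```

```bash
python3 -m jog '[[-9,2,-20,0.004,0.007,0],[-9,1,-35,0,0,0],[0,0,-35,0,0,0],[0,0,-25,0,0,0],[0,0,-10,0,0,0],[0,0,0,0,0,0],[0,0,0,0,0,0]]'
python3 - <<'E'
from h import *
s=status.get_state(); print(s["eef_pos"].round(4),fix(s,1.789))
E
```

```text
t: 12.65
eef_pos: [0.4624, -0.2534, 0.1234]
ee_rot: [3.141, 0.002, 1.792]
force: [-0.2, -0.6, -0.5]
width: 0.0875
[ 0.4624 -0.2534  0.1234] [ 0.002  0.001 -0.003]
```

```bash
python3 -m jog '[[-4,1,-15,0.002,0.001,-0.003],[0,0,-20,0,0,0],[0,0,-17,0,0,0],[0,0,-10,0,0,0],[0,0,-5,0,0,0],[0,0,0,0,0,0],[0,0,0,0,0,0]]'
python3 -m jog '[[0,0,0,0,0,0],[0,0,0,0,0,0],[0,0,0,0,0,0],[0,0,0,0,0,0],[0,0,0,0,0,0],[0,0,0,0,0,0],[0,0,0,0,0,0],[0,0,0,0,0,0],[0,0,0,0,0,0]]' 0 20
```

```text
t: 13.35
eef_pos: [0.4655, -0.2524, 0.0637]
ee_rot: [3.13, 0.004, 1.791]
force: [-2.1, 0.2, -0.9]
width: 0.0877
t: 14.25
eef_pos: [0.4683, -0.2534, 0.0661]
ee_rot: [3.125, 0.007, 1.791]
force: [-0.2, -0.2, -0.2]
width: 0.0396
```

```bash
python3 -m jog '[[0,0,0,0,0,0],[0,0,0,0,0,0],[0,0,0,0,0,0],[-5,0,-2,0.001,0.006,0],[-5,0,-2,0.001,0.006,0],[0,0,-2,0,0,0],[0,0,0,0,0,0],[0,0,0,0,0,0]]' 0.8
python3 -m jog '[[0,0,0,0,0,0],[0,0,0,0,0,0],[0,0,0,0,0,0],[0,0,0,0,0,0],[0,0,0,0,0,0],[0,0,0,0,0,0],[0,0,0,0,0,0],[0,0,0,0,0,0]]' 0 25
```

```text
t: 15.05
eef_pos: [0.4569, -0.2534, 0.0592]
ee_rot: [3.138, 0.002, 1.791]
force: [-0.4, -0.2, -0.1]
width: 0.0701
t: 15.85
eef_pos: [0.4574, -0.2536, 0.0594]
ee_rot: [3.137, 0.002, 1.791]
force: [0.0, -0.0, 0.0]
width: 0.0404
```

```bash
python3 -m jog '[[0,0,10,0,0,0],[0,0,25,0,0,0],[0,0,35,0,0,0],[0,0,35,0,0,0],[0,0,15,0,0,0],[-3,15,0,0,0,0],[-3,35,0,0,0,0],[-3,45,0,0,0,0],[-3,45,0,0,0,0],[-2,35,0,0,0,0],[0,15,0,0,0,0],[0,0,0,0,0,0]]'
python3 -m jog '[[0,0,0,0,0,0],[0,0,0,0,0,0]]'
python3 - <<'E'
from h import *
s=status.get_state(); print(s["eef_pos"].round(4),fix(s,1.789))
E
```

```text
t: 17.05
eef_pos: [0.4387, -0.0573, 0.1909]
ee_rot: [3.135, 0.0, 1.787]
force: [-0.5, 0.1, -1.4]
width: 0.0403
t: 17.25
eef_pos: [0.4385, -0.0572, 0.1917]
ee_rot: [3.135, 0.0, 1.789]
force: [0.4, -0.4, -1.3]
width: 0.04
[ 0.4385 -0.0572  0.1917] [-0.001  0.007  0.   ]
```

```bash
python3 -m jog '[[2,10,-10,0,0.007,0],[2,9,-25,0,0,0],[0,0,-30,0,0,0],[0,0,-30,0,0,0],[0,0,-20,0,0,0],[0,0,-10,0,0,0],[0,0,0,0,0,0],[0,0,0,0,0,0]]'
python3 - <<'E'
from h import *
s=status.get_state(); print(s["eef_pos"].round(4),fix(s,1.789))
E
```

```text
t: 18.05
eef_pos: [0.4424, -0.041, 0.0596]
ee_rot: [-3.138, -0.001, 1.778]
force: [0.4, -0.6, -1.5]
width: 0.0403
[ 0.4424 -0.041   0.0596] [-0.    -0.004  0.011]
```

```bash
python3 -m jog '[[0,3,-7,0,-0.004,0],[0,0,-6,0,0,0],[0,0,-4,0,0,0],[0,0,-2,0,0,0],[0,0,0,0,0,0],[0,0,0,0,0,0]]'
python3 - <<'E'
from h import *
s=status.get_state(); print(s["eef_pos"].round(4),fix(s,1.789))
E
```

```text
t: 18.65
eef_pos: [0.444, -0.0375, 0.0407]
ee_rot: [3.137, -0.001, 1.778]
force: [0.3, -0.1, -1.9]
width: 0.0404
[ 0.444  -0.0375  0.0407] [-0.002  0.004  0.011]
```

```bash
python3 -m jog '[[0,0,-2,-0.001,0.004,0],[0,0,-1,0,0,0],[0,0,0,0,0,0]]'
python3 -m jog '[[0,0,0,0,0,0],[0,0,0,0,0,0],[0,0,0,0,0,0],[0,0,0,0,0,0],[0,0,15,0,0,0],[0,0,35,0,0,0],[0,0,40,0,0,0],[0,0,45,0,0,0],[0,0,45,0,0,0],[0,0,20,0,0,0],[0,0,0,0,0,0]]' 1
python3 -m jog '[[-1,15,0,0,0,0],[-1,35,0,0,0,0],[-1,40,0,0,0,0],[-1,35,0,0,0,0],[-1,20,0,0,0,0],[0,0,0,0,0,0],[0,0,0,0,0,0]]'
python3 - <<'E'
from h import *
s=status.get_state(); print(s["eef_pos"].round(5).tolist(),s["ee_rot"].round(4).tolist(),fix(s,1.789)); i=eyes.grab_frame("wrist"); j=eyes.grab_frame("scene");cv2.imwrite("pics/w6.png",i);cv2.imwrite("pics/s6.png",j)
print(proj("wrist",(.425,.17,.05),s),proj("wrist",(.443,-.038,.07),s))
cv2.imwrite("pics/f6.png",np.hstack([cv2.resize(i,(400,300)),cv2.resize(j[120:270,130:330],(400,300))]))
E
```

```text
t: 18.95
eef_pos: [0.4447, -0.0376, 0.0407]
ee_rot: [3.14, 0.0, 1.779]
force: [0.7, -0.1, -1.0]
width: 0.0397
t: 20.05
eef_pos: [0.4426, -0.0387, 0.2482]
ee_rot: [-3.141, 0.002, 1.779]
force: [-0.3, 0.4, -1.2]
width: 0.0874
t: 20.75
eef_pos: [0.4348, 0.1106, 0.2435]
ee_rot: [-3.136, 0.002, 1.776]
force: [0.8, 0.1, -0.6]
width: 0.0875
[0.4348, 0.11056, 0.24353] [-3.1364, 0.0023, 1.7761] [ 0.003 -0.005  0.013]
[302.44241121 178.91245279] [130.48679427 161.70320081]
```

View pics/f6.png

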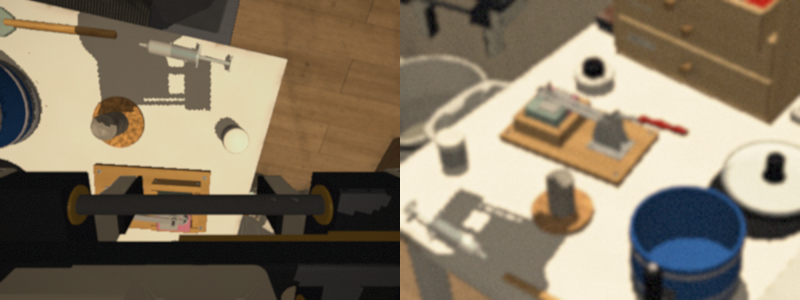

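```bash
python3 -m jog '[[-3,15,-15,0.003,-0.005,0.013],[-4,25,-25,0,0,0],[-4,15,-35,0,0,0],[0,0,-35,0,0,0],[0,0,-25,0,0,0],[0,0,-10,0,0,0],[0,0,0,0,0,0],[0,0,0,0,0,0]]'
python3 - <<'E'
from h import *
s=status.get_state(); print(s["eef_pos"].round(4),fix(s,1.789))
E
```

```text
t: 21.65
eef_pos: [0.4251, 0.1596, 0.0946]
ee_rot: [3.138, -0.0, 1.778]
force: [0.1, -0.8, 0.3]
width: 0.0877
[0.4251 0.1596 0.0946] [-0.001  0.004  0.011]
```

```bash
python3 -m jog '[[0,7,-15,0,0,0.01],[0,0,-20,0,0,0],[0,0,-18,0,0,0],[0,0,-12,0,0,0],[0,0,-6,0,0,0],[0,0,0,0,0,0],[0,0,0,0,0,0]]'
python3 - <<'E'
from h import *
s=status.get_state(); print(s["eef_pos"].round(4),fix(s,1.789))
E
```

```text
t: 22.35
eef_pos: [0.4306, 0.1684, 0.0284]
ee_rot: [3.125, -0.007, 1.785]
force: [-0.2, -0.0, -0.3]
width: 0.0876
[0.4306 0.1684 0.0284] [-0.01   0.014  0.004]
```

```bash
python3 -m jog '[[-4,0,-4,-0.005,0.007,0.004],[-3,0,-3,-0.005,0.007,0],[0,0,0,0,0,0],[0,0,0,0,0,0]]'
python3 -m jog '[[0,0,0,0,0,0],[0,0,0,0,0,0],[0,0,0,0,0,0],[0,0,0,0,0,0],[0,0,0,0,0,0],[0,0,0,0,0,0],[0,0,0,0,0,0],[0,0,0,0,0,0]]' 0 20
python3 - <<'E'
from h import *
s=status.get_state(); print(s["eef_pos"].round(4),fix(s,1.789))
E
```

```text
t: 22.75
eef_pos: [0.4241, 0.1693, 0.0229]
ee_rot: [3.139, -0.001, 1.79]
force: [0.5, -0.7, -0.2]
width: 0.0875
t: 23.55
eef_pos: [0.4242, 0.1695, 0.0232]
ee_rot: [3.139, -0.001, 1.79]
force: [-0.9, -0.1, -0.2]
width: 0.042
[0.4242 0.1695 0.0232] [-0.002  0.002 -0.001]
```

```bash
python3 -m jog '[[0,0,10,0,0,0],[0,0,25,0,0,0],[0,0,35,0,0,0],[0,0,45,0,0,0],[0,0,45,0,0,0],[0,-15,25,0,0,0],[5,-35,5,0,0,0],[5,-45,0,0,0,0],[5,-48,0,0,0,0],[5,-48,0,0,0,0],[5,-48,0,0,0,0],[5,-48,0,0,0,0]]'
python3 -m jog '[[5,-48,0,0,0,0],[5,-40,0,0,0,0],[5,-25,0,0,0,0],[5,-10,0,0,0,0],[0,0,0,0,0,0],[0,0,0,0,0,0],[0,0,0,0,0,0]]'
python3 - <<'E'
from h import *
s=status.get_state(); print(s["eef_pos"].round(4),fix(s,1.789))
E
```

```text
t: 24.75
eef_pos: [0.4512, -0.1254, 0.2315]
ee_rot: [3.129, -0.001, 1.801]
force: [1.3, 0.8, -0.1]
width: 0.0426
t: 25.45
eef_pos: [0.4683, -0.2578, 0.235]
ee_rot: [3.128, -0.001, 1.794]
force: [-0.7, 1.2, -1.0]
width: 0.0426
[ 0.4683 -0.2578  0.235 ] [-0.004  0.013 -0.005]
```

```bash
python3 -m jog '[[4,8,-15,-0.004,0.013,-0.005],[4,6,-30,0,0,0],[0,0,-35,0,0,0],[0,0,-25,0,0,0],[0,0,-10,0,0,0],[0,0,0,0,0,0],[0,0,0,0,0,0]]'
python3 - <<'E'
from h import *
s=status.get_state(); print(s["eef_pos"].round(4),fix(s,1.789))
E
```

```text
t: 26.15
eef_pos: [0.4774, -0.2352, 0.1162]
ee_rot: [3.141, 0.001, 1.797]
force: [-0.4, 0.5, -0.6]
width: 0.0423
[ 0.4774 -0.2352  0.1162] [ 0.001  0.001 -0.008]
```

```bash
python3 -m jog '[[1,-4,-6,0,0,-0.008],[1,-3,-12,0,0,0],[0,0,-14,0,0,0],[-1,0,-12,0,0,0],[0,0,-5,0,0,0],[0,0,0,0,0,0],[0,0,0,0,0,0]]'
python3 - <<'E'
from h import *
s=status.get_state(); print(s["eef_pos"].round(4),fix(s,1.789))
E
```

```text
t: 26.85
eef_pos: [0.4821, -0.2444, 0.068]
ee_rot: [3.133, 0.005, 1.787]
force: [0.8, -0.2, -0.0]
width: 0.0422
[ 0.4821 -0.2444  0.068 ] [0.003 0.01  0.002]
```

```bash
python3 -m jog '[[0,0,-6,0.003,0.01,0],[0,0,-5,0,0,0],[0,0,-3,0,0,0],[0,0,-1,0,0,0],[0,0,0,0,0,0],[0,0,0,0,0,0]]'
python3 - <<'E'
from h import *
s=status.get_state(); print(s["eef_pos"].round(4),fix(s,1.789))
E
```

```text
t: 27.45
eef_pos: [0.4833, -0.2447, 0.0529]
ee_rot: [3.14, 0.0, 1.788]
force: [0.1, 0.8, -1.1]
width: 0.0423
[ 0.4833 -0.2447  0.0529] [0.    0.001 0.001]
```

```bash
python3 -m jog '[[0,0,-1,0,0,0],[0,0,0,0,0,0],[0,0,0,0,0,0],[0,0,0,0,0,0],[0,0,15,0,0,0],[0,0,30,0,0,0],[0,0,40,0,0,0],[0,0,40,0,0,0],[0,0,45,0,0,0],[0,0,25,0,0,0],[0,0,0,0,0,0]]' 0.62
python3 -m jog '[[15,-20,0,0,0,0],[30,-38,0,0,0,0],[30,-38,0,0,0,0],[30,-38,0,0,0,0],[15,-20,0,0,0,0],[0,0,0,0,0,0],[0,0,0,0,0,0]]' 1
python3 - <<'E'
from h import *
s=status.get_state(); print(s["eef_pos"].round(5).tolist(),s["ee_rot"].round(4).tolist(),fix(s,1.789)); i=eyes.grab_frame("wrist"); j=eyes.grab_frame("side");cv2.imwrite("pics/w7.png",i);cv2.imwrite("pics/s7.png",j)
print(proj("wrist",(.583,-.405,.068),s))
cv2.imwrite("pics/f7.png",np.hstack([cv2.resize(i,(400,300)),cv2.resize(j[160:280,200:360],(400,300))]))
E
```

```text
t: 28.55
eef_pos: [0.4808, -0.2446, 0.255]
ee_rot: [-3.141, 0.001, 1.788]
force: [0.2, -0.0, -1.1]
width: 0.0537
t: 29.25
eef_pos: [0.6033, -0.4034, 0.2502]
ee_rot: [3.141, -0.003, 1.789]
force: [0.1, 0.6, -0.0]
width: 0.0873
[0.6033, -0.40336, 0.2502] [3.1413, -0.0028, 1.7892] [-0.003 -0.    -0.   ]
[256.58214785 161.58205724]
```

View pics/f7.png

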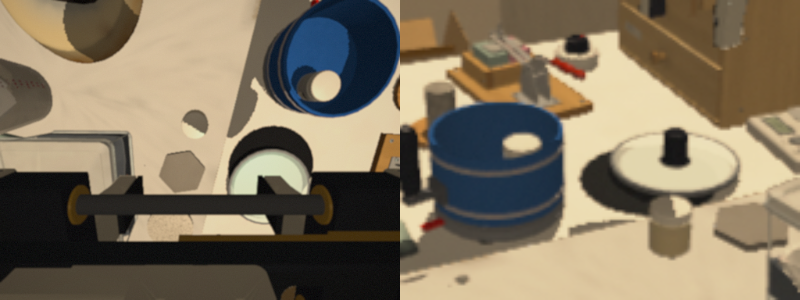

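```bash
python3 - <<'E'
from h import *
s=dict(eef_pos=[0.6033,-0.40336,0.2502],ee_rot=[3.1413,-0.0028,1.7892])
i=cv2.imread("pics/w7.png"); cv2.imwrite("pics/x.png",i)
g=cv2.cvtColor(i,cv2.COLOR_BGR2GRAY)[125:190,215:285]
c=cv2.HoughCircles(cv2.resize(g,None,fx=4,fy=4,interpolation=2),cv2.HOUGH_GRADIENT,1,50,param1=80,param2=15,minRadius=52,maxRadius=84)
if c is not None:
  for u,v,r in c[0][:3]: u=215+u/4;v=125+v/4; print(u,v,r/4,onz("wrist",u,v,.068,s))
print(onz("wrist",249.6,158.7,.068,s))
print("box corner", onz("wrist",130*1.28,140*1.28,.1,s))
g=i.max(2)
print("lid", onz("wrist",270*1.28,185*1.28,.016,s))
E
```

```text
249.375 156.625 16.1 [ 0.57901077 -0.41478135  0.068     ]
[ 0.5813997  -0.41398851  0.068     ]
box corner [ 0.61934413 -0.50004007  0.1       ]
lid [ 0.67229846 -0.24775067  0.016     ]
```

```bash
python3 -m jog '[[-8,-4,-15,0,0,-0.1],[-10,-4,-30,0,0,-0.1],[-6,-3,-35,0,0,-0.1],[0,0,-35,0,0,0],[0,0,-20,0,0,0],[0,0,-8,0,0,0],[0,0,0,0,0,0],[0,0,0,0,0,0]]'
python3 - <<'E'
from h import *
s=status.get_state(); print(s["eef_pos"].round(4),fix(s,1.489))
E
```

```text
t: 30.15
eef_pos: [0.577, -0.4073, 0.1126]
ee_rot: [3.13, 0.002, 1.485]
force: [0.3, -0.3, 1.1]
width: 0.0876
[ 0.577  -0.4073  0.1126] [0.003 0.011 0.004]
```

```bash
python3 -m jog '[[1,-4,-10,0.003,0.011,0.004],[1,-3,-20,0,0,0],[0,0,-18,0,0,0],[0,0,-8,0,0,0],[0,0,-4,0,0,0],[0,0,0,0,0,0],[0,0,0,0,0,0]]'
python3 - <<'E'
from h import *
s=status.get_state(); print(s["eef_pos"].round(4),fix(s,1.489))
E
```

```text
t: 30.85
eef_pos: [0.5839, -0.417, 0.0574]
ee_rot: [3.132, 0.004, 1.492]
force: [0.2, 0.3, 1.3]
width: 0.0876
[ 0.5839 -0.417   0.0574] [ 0.005  0.009 -0.003]
```

```bash
python3 -m jog '[[-2,1,-6,0.005,0.009,0],[-2,1,-6,0,0,0],[0,0,-3,0,0,0],[0,0,0,0,0,0],[0,0,0,0,0,0]]'
python3 -m jog '[[0,0,0,0,0,0],[0,0,0,0,0,0],[0,0,0,0,0,0],[0,0,0,0,0,0],[0,0,0,0,0,0],[0,0,0,0,0,0],[0,0,0,0,0,0],[0,0,0,0,0,0]]' 0 20
python3 - <<'E'
from h import *
s=status.get_state(); print(s["eef_pos"].round(4),fix(s,1.489))
E
```

```text
t: 31.35
eef_pos: [0.5803, -0.4151, 0.043]
ee_rot: [3.14, 0.0, 1.492]
force: [0.2, -0.3, 0.0]
width: 0.0876
t: 32.15
eef_pos: [0.5808, -0.4153, 0.0437]
ee_rot: [3.139, 0.001, 1.492]
force: [-0.2, -0.1, 0.4]
width: 0.0429
[ 0.5808 -0.4153  0.0437] [ 0.001  0.002 -0.003]
```

```bash
python3 -m jog '[[0,0,10,0,0,0],[0,0,30,0,0,0],[0,0,45,0,0,0],[0,0,45,0,0,0],[0,0,35,0,0,0],[-15,15,5,0,0,0.1],[-33,32,0,0,0,0.1],[-33,32,0,0,0,0.1],[-33,32,0,0,0,0],[-28,28,0,0,0,0],[-14,14,0,0,0,0],[0,0,0,0,0,0]]'
python3 -m jog '[[0,0,0,0,0,0],[0,0,0,0,0,0]]'
python3 - <<'E'
from h import *
s=status.get_state(); print(s["eef_pos"].round(4),fix(s,1.789))
E
```

```text
t: 33.35
eef_pos: [0.4154, -0.2575, 0.2256]
ee_rot: [3.137, 0.004, 1.804]
force: [0.2, -0.9, -0.3]
width: 0.0428
t: 33.55
eef_pos: [0.416, -0.2577, 0.2274]
ee_rot: [3.134, 0.006, 1.805]
force: [0.1, -0.5, -0.8]
width: 0.0426
[ 0.416  -0.2577  0.2274] [ 0.004  0.008 -0.016]
```

```bash
python3 -m jog '[[0,0,-15,0.004,0.008,-0.016],[0,0,-30,0,0,0],[-1,0,-30,0,0,0],[0,0,-20,0,0,0],[0,0,-8,0,0,0],[0,0,0,0,0,0],[0,0,0,0,0,0]]'
python3 - <<'E'
from h import *
s=status.get_state(); print(s["eef_pos"].round(4),fix(s,1.789))
E
```

```text
t: 34.25
eef_pos: [0.4171, -0.2607, 0.1165]
ee_rot: [-3.137, -0.002, 1.781]
force: [-0.2, 0.6, -0.6]
width: 0.0426
[ 0.4171 -0.2607  0.1165] [-0.001 -0.005  0.008]
```

```bash
python3 -m jog '[[0,2,-8,0,-0.005,0.008],[0,2,-14,0,0,0],[-1,0,-14,0,0,0],[-1,0,-10,0,0,0],[0,0,-5,0,0,0],[0,0,0,0,0,0],[0,0,0,0,0,0]]'
python3 - <<'E'
from h import *
s=status.get_state(); print(s["eef_pos"].round(4),fix(s,1.789))
E
```

```text
t: 34.95
eef_pos: [0.419, -0.2572, 0.067]
ee_rot: [3.132, 0.004, 1.791]
force: [0.5, -0.2, 0.1]
width: 0.0427
[ 0.419  -0.2572  0.067 ] [ 0.001  0.01  -0.002]
```

```bash
python3 -m jog '[[-1,0,-5,0.001,0.01,0],[0,0,-4,0,0,0],[0,0,-2,0,0,0],[0,0,-1,0,0,0],[0,0,0,0,0,0],[0,0,0,0,0,0]]'
python3 -m jog '[[0,0,-1,0,0,0],[0,0,0,0,0,0],[0,0,0,0,0,0],[0,0,0,0,0,0],[0,0,15,0,0,0],[0,0,30,0,0,0],[0,0,40,0,0,0],[0,0,40,0,0,0],[0,0,40,0,0,0],[0,0,20,0,0,0],[0,0,0,0,0,0]]' 0.62
python3 -m jog '[[20,0,0,0,0,0],[40,0,0,0,0,0],[45,0,0,0,0,0],[45,0,0,0,0,0],[45,0,0,0,0,0],[35,0,0,0,0,0],[15,0,0,0,0,0],[0,0,0,0,0,0],[0,0,0,0,0,0]]' 1
python3 - <<'E'
from h import *
s=status.get_state(); print(s["eef_pos"].round(5).tolist(),s["ee_rot"].round(4).tolist(),fix(s,1.789)); i=eyes.grab_frame("wrist"); j=eyes.grab_frame("scene");cv2.imwrite("pics/w8.png",i)
cv2.imwrite("pics/f8.png",np.hstack([cv2.resize(i,(400,300)),cv2.resize(j[170:290,220:380],(400,300))]))
E
```

```text
t: 35.55
eef_pos: [0.419, -0.2575, 0.0552]
ee_rot: [3.14, 0.001, 1.791]
force: [0.0, 0.3, -0.8]
width: 0.0428
t: 36.65
eef_pos: [0.4167, -0.2574, 0.2469]
ee_rot: [-3.141, 0.001, 1.791]
force: [-0.4, -0.3, -1.0]
width: 0.0544
t: 37.55
eef_pos: [0.6676, -0.2557, 0.2381]
ee_rot: [-3.137, -0.003, 1.79]
force: [-1.2, 0.5, 0.3]
width: 0.0875
[0.66764, -0.25571, 0.23815] [-3.1365, -0.0027, 1.7895] [-0.002 -0.006 -0.001]
```

View pics/f8.png

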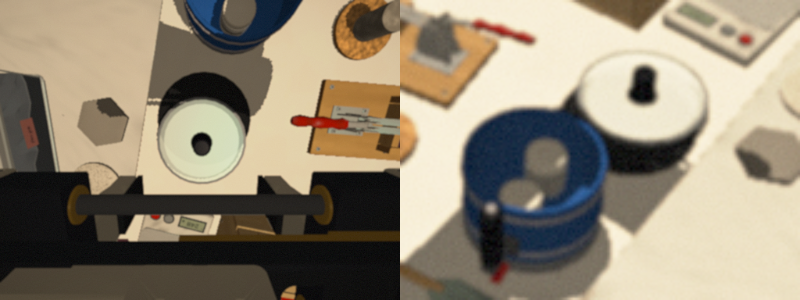

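```bash
python3 - <<'E'
from h import *
s=dict(eef_pos=[0.66764,-0.25571,0.23815],ee_rot=[-3.1365,-0.0027,1.7895])
i=cv2.imread("pics/w8.png"); g=i.max(2); h=cv2.cvtColor(i,cv2.COLOR_BGR2HSV)
u,v,r=cen(g<60,(240,166,36,36)); print("knob",u,v,r,onz("wrist",u,v,.054,s))
m=(i[...,1]>i[...,2]+3)&(i[...,1]>100); u,v,r=cen(m,(190,115,130,130)); print("lid",u,v,r,onz("wrist",u,v,.016,s))
E
```

```text
knob 257.6155132062855 183.8064192577733 13.914525985717773 [ 0.67343558 -0.25022451  0.054     ]
lid 282.8045977011494 176.64457381698762 46.173683166503906 [ 0.66435091 -0.21645511  0.016     ]
```

```bash
python3 - <<'E'
from h import *
k=1/1.5625
for n,u,v in [("corner",490,278),("leftbase",375,225),("scale left",511,272),("scale near",560,303)]: print(n,onz("scene",u*k,v*k,0).round(3))
print("side corner",onz("side",517*k,326*k,0).round(3))
E
```

```text
corner [ 0.813 -0.161  0.   ]
leftbase [ 0.812  0.145 -0.   ]
scale left [ 0.856 -0.186  0.   ]
scale near [ 0.832 -0.313  0.   ]
side corner [ 0.813 -0.158  0.   ]
```

```bash
python3 -m jog '[[0,3,-20,-0.002,-0.006,0],[0,3,-35,0,0,0],[0,0,-35,0,0,0],[0,0,-30,0,0,0],[0,0,-20,0,0,0],[0,0,-8,0,0,0],[0,0,0,0,0,0],[0,0,0,0,0,0]]'
python3 - <<'E'
from h import *
s=status.get_state(); print(s["eef_pos"].round(4),fix(s,1.789))
E
```

```text
t: 38.45
eef_pos: [0.6621, -0.2514, 0.0957]
ee_rot: [3.129, 0.006, 1.787]
force: [-0.8, -0.1, -1.1]
width: 0.0875
[ 0.6621 -0.2514  0.0957] [0.003 0.013 0.002]
```

```bash
python3 -m jog '[[4,1,-12,0.003,0.013,0.002],[4,0,-18,0,0,0],[3,0,-18,0,0,0],[0,0,-10,0,0,0],[0,0,-5,0,0,0],[0,0,0,0,0,0],[0,0,0,0,0,0]]'
python3 - <<'E'
from h import *
s=status.get_state(); print(s["eef_pos"].round(4),fix(s,1.789))
E
```

```text
t: 39.15
eef_pos: [0.6764, -0.2506, 0.0311]
ee_rot: [3.137, 0.002, 1.79]
force: [0.7, -0.3, -1.0]
width: 0.0876
[ 0.6764 -0.2506  0.0311] [ 0.     0.005 -0.001]
```

```bash
python3 -m jog '[[-1,0,-4,0,0.005,0],[-1,0,-4,0,0,0],[0,0,0,0,0,0],[0,0,0,0,0,0]]'
python3 -m jog '[[0,0,0,0,0,0],[0,0,0,0,0,0],[0,0,0,0,0,0],[0,0,0,0,0,0],[0,0,0,0,0,0],[0,0,0,0,0,0],[0,0,0,0,0,0],[0,0,0,0,0,0],[0,0,0,0,0,0],[0,0,0,0,0,0]]' 0 25
python3 - <<'E'
from h import *
s=status.get_state(); print(s["eef_pos"].round(4),fix(s,1.789))
i=eyes.grab_frame("side");cv2.imwrite("pics/s9.png",cv2.resize(i[150:290,180:380],(800,560),interpolation=2))
E
```

```text
t: 39.55
eef_pos: [0.6752, -0.2508, 0.0244]
ee_rot: [3.139, 0.001, 1.79]
force: [-0.5, 0.2, -0.3]
width: 0.0878
t: 40.55
eef_pos: [0.6756, -0.2509, 0.0253]
ee_rot: [3.138, 0.002, 1.79]
force: [-0.3, 0.4, -0.5]
width: 0.0297
[ 0.6756 -0.2509  0.0253] [ 0.001  0.004 -0.001]
```

View pics/s9.png

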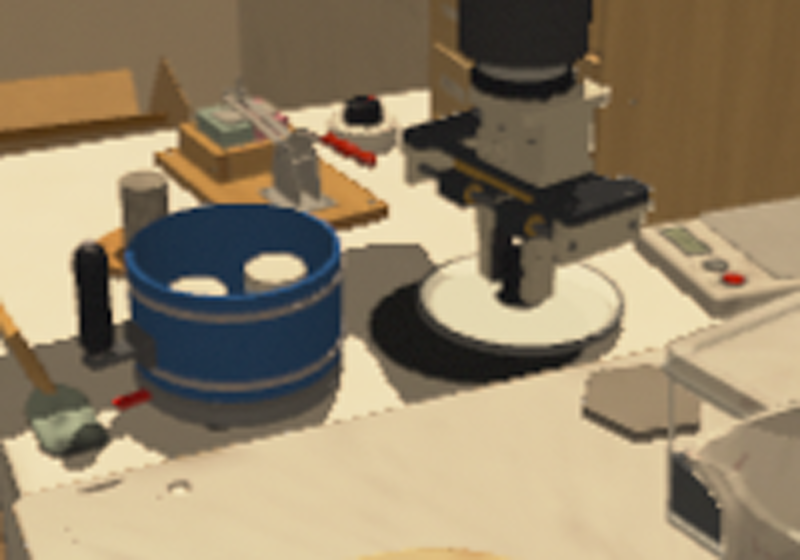

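```bash
python3 -m jog '[[0,0,10,0.001,0.004,0],[0,0,25,0,0,0],[0,0,40,0,0,0],[0,0,45,0,0,0],[0,0,40,0,0,0],[0,0,25,0,0,0],[-15,0,0,0,0,0],[-30,0,0,0,0,0],[-35,0,0,0,0,0],[-35,0,0,0,0,0],[-35,0,0,0,0,0],[-35,0,0,0,0,0]]'
python3 -m jog '[[-25,0,0,0,0,0],[-12,0,0,0,0,0],[0,0,0,0,0,0],[0,0,0,0,0,0],[0,0,0,0,0,0]]'
python3 - <<'E'
from h import *
s=status.get_state(); print(s["eef_pos"].round(4),fix(s,1.789))
E
```

```text
t: 41.8
eef_pos: [0.4824, -0.2494, 0.2196]
ee_rot: [-3.135, -0.003, 1.79]
force: [-0.7, -0.6, -1.2]
width: 0.0293
t: 42.3
eef_pos: [0.4408, -0.2492, 0.2229]
ee_rot: [-3.138, -0.003, 1.789]
force: [-0.1, 0.2, -2.4]
width: 0.0294
[ 0.4408 -0.2492  0.2229] [-0.002 -0.004 -0.   ]
```

```bash
python3 -m jog '[[5,0,-12,-0.002,-0.004,0],[4,0,-22,0,0,0],[0,0,-22,0,0,0],[0,0,-14,0,0,0],[0,0,-6,0,0,0],[0,0,0,0,0,0],[0,0,0,0,0,0]]'
python3 - <<'E'
from h import *
s=status.get_state(); print(s["eef_pos"].round(4),fix(s,1.789))
E
```

```text
t: 43.0
eef_pos: [0.457, -0.2495, 0.1437]
ee_rot: [-3.141, 0.001, 1.792]
force: [0.3, 0.8, -2.6]
width: 0.0296
[ 0.457  -0.2495  0.1437] [ 0.001 -0.    -0.003]
```

```bash
python3 -m jog '[[-3,0,-6,0,0,0],[-3,0,-7,0,0,0],[0,0,-5,0,0,0],[0,0,-3,0,0,0],[0,0,0,0,0,0],[0,0,0,0,0,0]]'
python3 - <<'E'
from h import *
s=status.get_state(); print(s["eef_pos"].round(4),fix(s,1.789))
E
```

```text
t: 43.6
eef_pos: [0.4517, -0.2498, 0.123]
ee_rot: [3.139, 0.003, 1.792]
force: [0.4, 0.8, -2.6]
width: 0.0298
[ 0.4517 -0.2498  0.123 ] [ 0.002  0.003 -0.003]
```

```bash
python3 -m jog '[[0,0,-3,0.002,0.003,0],[0,0,-2,0,0,0],[0,0,-1,0,0,0],[0,0,-1,0,0,0],[0,0,0,0,0,0]]'
python3 -m jog '[[0,0,0,0,0,0],[0,0,0,0,0,0],[0,0,0,0,0,0],[0,0,0,0,0,0],[0,0,0,0,0,0],[0,0,15,0,0,0],[0,0,30,0,0,0],[0,0,35,0,0,0],[0,0,30,0,0,0],[0,0,10,0,0,0],[0,0,0,0,0,0],[0,0,0,0,0,0]]' 1
python3 - <<'E'
from h import *
s=status.get_state(); print(s["eef_pos"].round(4),s["ee_rot"].round(4),fix(s,1.789))
i=eyes.grab_frame("side");w=eyes.grab_frame("wrist");cv2.imwrite("pics/s10.png",np.hstack([cv2.resize(i[180:280,180:313],(400,300),interpolation=2),cv2.resize(w,(400,300))]))
u,v,r=cen(w.max(2)<60,tuple(int(k)-22 for k in proj("wrist",(.449,-.249,.149),s))+(44,44)); print("knob",onz("wrist",u,v,.149,s))
E
```

```text
t: 44.1
eef_pos: [0.4523, -0.25, 0.1186]
ee_rot: [3.14, 0.001, 1.793]
force: [-1.3, 1.1, -2.3]
width: 0.0298
t: 45.3
eef_pos: [0.4516, -0.2499, 0.2412]
ee_rot: [-3.141, 0.001, 1.793]
force: [0.0, -0.2, -0.5]
width: 0.0878
[ 0.4516 -0.2499  0.2412] [-3.1414e+00  6.0000e-04  1.7931e+00] [ 0.001 -0.    -0.004]
knob [ 0.44914588 -0.24934101  0.149     ]
```

View pics/s10.png

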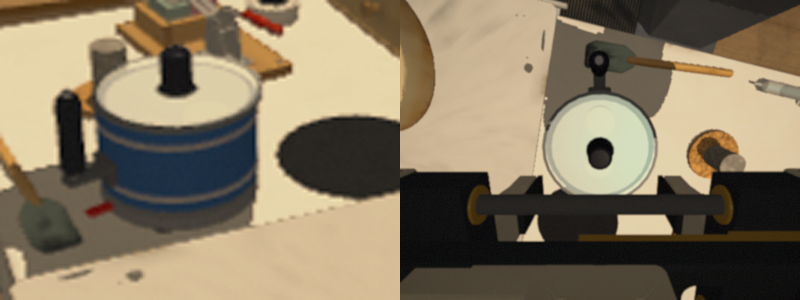

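```bash
python3 -m jog '[[-15,-3,0,0,0,0],[-30,-6,0,0,0,0],[-30,-7,0,0,0,0],[-22,-5,0,0,0,0],[-8,-2,-15,0,0,0],[0,0,-25,0,0,0],[0,0,-20,0,0,0],[0,0,-10,0,0,0],[0,0,0,0,0,0],[0,0,0,0,0,0]]'
cat >> h.py <<'E'
C=np.array([.4505,-.2495]); A0=np.radians(-167.4)
def plan(n=11,step=.12,yawoff=0,end=None):
    s=status.get_state(); p=s["eef_pos"][:2]-C; a=np.arctan2(p[1],p[0]); r=np.hypot(*p)
    turn=np.mod(a-A0+.3,2*np.pi)-.3
    # tangential yaw nearest to present
    print("z",s["eef_pos"][2].round(4),"r",r.round(4),"turn deg",np.degrees(turn).round(1),"F",s["force"].round(1),"w",s["width"].round(4),"q6",s["q"][5].round(2))
    yt=a+np.pi/2; yt=min([yt+k*np.pi for k in range(-3,4)],key=lambda y:abs(np.mod(y-s["ee_rot"][2]+np.pi,2*np.pi)-np.pi)); print("levelfix",fix(s,yt))
    q=np.array(s["eef_pos"][:2]); b=a
    for k in range(n):
        b+=step; t=C+.108*np.array([np.cos(b),np.sin(b)]); print(((t-q)*1000).round(1).tolist(),end=" "); q=t
    print()
E
python3 -c "
from h import *
plan(1)
s=status.get_state();print(s['eef_pos'].round(4))"
```

```text
t: 46.4
eef_pos: [0.3321, -0.2722, 0.16]
ee_rot: [-3.126, -0.007, 1.792]
force: [0.7, -0.3, -0.9]
width: 0.0877Traceback (most recent call last):
  File "<string>", line 3, in <module>
    plan(1)
    ~~~~^^^
  File "h.py", line 31, in plan
    print("z",s["eef_pos"][2].round(4),"r",r.round(4),"turn deg",np.degrees(turn).round(1),"F",s["force"].round(1),"w",s["width"].round(4),"q6",s["q"][5].round(2))
                                                                                                                       ^^^^^^^^^^^^^^^^
AttributeError: 'float' object has no attribute 'round'
```

```bash
sed -i 's/s\["width"\].round(4)/round(s["width"],4)/' h.py
python3 -m jog '[[5,0,-6,-0.004,-0.016,0],[5,0,-12,0,0,0],[3,0,-16,0,0,0],[0,0,-12,0,0,0],[0,0,-6,0,0,0],[0,0,0,0,0,0],[0,0,0,0,0,0]]'
python3 -c "
from h import *
plan(1)
s=status.get_state();print(s['eef_pos'].round(4))"
```

```text
t: 47.1
eef_pos: [0.3499, -0.2736, 0.112]
ee_rot: [3.134, 0.006, 1.794]
force: [-0.5, 0.2, -0.2]
width: 0.0876
z 0.112 r 0.1034 turn deg 0.9 F [-0.5  0.2 -0.2] w 0.0876 q6 -1.13
levelfix [0.004 0.008 0.012]
[-0.7, -13.5] 
[ 0.3499 -0.2736  0.112 ]
```

```bash
python3 -m jog '[[-2,0,-5,0.004,0.008,0],[-2,1,-5,0,0,0],[0,0,-3,0,0,0],[0,0,0,0,0,0]]'
python3 -m jog '[[0,0,0,0,0,0],[0,0,0,0,0,0],[0,0,0,0,0,0],[0,0,0,0,0,0],[0,0,0,0,0,0],[0,0,0,0,0,0],[0,0,0,0,0,0],[0,0,0,0,0,0],[0,0,0,0,0,0],[0,0,0,0,0,0]]' 0 15
python3 -c "
from h import *
plan(12,.125)
s=status.get_state();print(s['eef_pos'].round(4))"
```

```text
t: 47.5
eef_pos: [0.3465, -0.2728, 0.0995]
ee_rot: [3.139, 0.001, 1.794]
force: [-0.3, 0.8, 0.2]
width: 0.0875
t: 48.5
eef_pos: [0.3468, -0.273, 0.0999]
ee_rot: [3.139, 0.001, 1.794]
force: [-0.0, 0.0, -0.4]
width: 0.0236
z 0.0999 r 0.1063 turn deg 0.2 F [-0.   0.  -0.4] w 0.0236 q6 -1.13
levelfix [ 0.001  0.003 -0.001]
[2.1, -13.3] [5.4, -12.4] [6.9, -11.6] [8.3, -10.7] [9.5, -9.5] [10.7, -8.3] [11.6, -6.9] [12.4, -5.4] [12.9, -3.8] [13.3, -2.2] [13.5, -0.5] [13.4, 1.2] 
[ 0.3468 -0.273   0.0999]
```

```bash
python3 -m jog '[[1,-7,0,0,0,0.06],[4,-12,0,0,0,0.12],[6,-12,0,0,0,0.125],[8,-11,0,0,0,0.125],[9,-10,0,0,0,0.125],[10,-9,0,0,0,0.125],[0,0,0,0,0,0]]'
python3 -c "
from h import *
plan(12,.125)"
```

```text
t: 49.2
eef_pos: [0.3847, -0.3352, 0.0999]
ee_rot: [3.139, -0.002, 2.502]
force: [1.8, -0.2, 3.3]
width: 0.0233
z 0.0999 r 0.108 turn deg 39.9 F [ 1.8 -0.2  3.3] w 0.0233 q6 -0.3
levelfix [-0.003 -0.    -0.015]
[11.2, -7.5] [12.0, -6.1] [12.7, -4.5] [13.2, -2.9] [13.4, -1.2] [13.5, 0.4] [13.3, 2.1] [13.0, 3.8] [12.4, 5.3] [11.6, 6.9] [10.7, 8.2] [9.6, 9.5]
```

Excellent tracking.

```bash
python3 -m jog '[[11,-7.5,0,0,0,0.115],[12,-6,0,0,0,0.125],[12.7,-4.5,0,0,0,0.125],[13.2,-2.9,0,0,0,0.125],[13.4,-1.2,0,0,0,0.125],[13.5,0.4,0,0,0,0.125],[13.3,2.1,0,0,0,0.125],[13,3.8,0,0,0,0.125],[12.4,5.3,0,0,0,0.125],[0,0,0,0,0,0]]'
python3 -c "
from h import *
plan(12,.125)"
```

```text
t: 50.2
eef_pos: [0.4964, -0.3518, 0.1]
ee_rot: [-3.132, -0.009, -2.66]
force: [1.3, 0.2, 1.0]
width: 0.0235
z 0.1 r 0.1122 turn deg 101.5 F [1.3 0.2 1. ] w 0.0235 q6 0.76
levelfix [ 0.013 -0.004 -0.06 ]
[10.2, 10.1] [11.1, 7.7] [10.0, 9.0] [8.8, 10.2] [7.5, 11.2] [6.0, 12.1] [4.5, 12.7] [2.8, 13.2] [1.2, 13.4] [-0.5, 13.5] [-2.2, 13.3] [-3.8, 12.9]
```

```bash
python3 -m jog '[[10.2,9.5,0,0.013,-0.004,0.065],[11,7.7,0,0,0,0.125],[10,9,0,0,0,0.125],[8.8,10.2,0,0,0,0.125],[7.5,11.2,0,0,0,0.125],[6,12.1,0,0,0,0.125],[0,0,0,0,0,0]]'
python3 -c "
from h import *
plan(12,.125)"
```

```text
t: 50.9
eef_pos: [0.554, -0.2951, 0.1002]
ee_rot: [-3.129, 0.002, -1.975]
force: [2.3, -0.1, -1.8]
width: 0.0233
z 0.1002 r 0.1131 turn deg 143.6 F [ 2.3 -0.1 -1.8] w 0.0233 q6 1.34
levelfix [ 0.003  0.013 -0.011]
[0.0, 14.7] [3.0, 13.1] [1.4, 13.4] [-0.3, 13.5] [-2.0, 13.3] [-3.6, 13.0] [-5.2, 12.4] [-6.7, 11.7] [-8.1, 10.8] [-9.4, 9.7] [-10.5, 8.4] [-11.5, 7.0]
```

```bash
python3 -m jog '[[-1,14,0,0.003,0.013,0.115],[2,13,0,0,0,0.125],[1.4,13.4,0,0,0,0.125],[-0.3,13.5,0,0,0,0.125],[-2,13.3,0,0,0,0.125],[-3.6,13,0,0,0,0.125],[-5.2,12.4,0,0,0,0.125],[0,0,0,0,0,0]]'
python3 -c "
from h import *
plan(12,.125)"
```

```text
t: 51.7
eef_pos: [0.5508, -0.2013, 0.1006]
ee_rot: [-3.125, -0.0, -1.121]
force: [1.8, 1.9, -1.4]
width: 0.0236
z 0.1006 r 0.1113 turn deg 193.1 F [ 1.8  1.9 -1.4] w 0.0236 q6 2.05
levelfix [-0.007  0.015 -0.002]
[-9.6, 10.3] [-8.0, 10.9] [-9.3, 9.8] [-10.4, 8.5] [-11.4, 7.2] [-12.2, 5.7] [-12.8, 4.1] [-13.3, 2.5] [-13.5, 0.8] [-13.5, -0.9] [-13.2, -2.5] [-12.8, -4.2]
```

```bash
python3 -m jog '[[0,0,0,0,0,0],[0,0,0,0,0,0],[0,0,0,0,0,0],[0,0,0,0,0,0],[0,0,0,0,0,0],[0,0,10,0,0,0],[0,0,20,0,0,0],[0,0,20,0,0,0],[0,0,10,0,0,0],[0,0,0,0,0,-0.08],[0,0,0,0,0,-0.14],[0,0,0,0,0,-0.14]]' 1
python3 -m jog '[[0,0,0,0,0,-0.145],[0,0,0,0,0,-0.145],[0,0,0,0,0,-0.145],[0,0,0,0,0,-0.145],[0,0,0,0,0,-0.145],[0,0,0,0,0,-0.145],[0,0,0,0,0,-0.145],[0,0,0,0,0,-0.145],[0,0,0,0,0,-0.145],[0,0,0,0,0,-0.145],[0,0,0,0,0,-0.145],[0,0,0,0,0,-0.145]]'
python3 -m jog '[[0,0,0,0,0,-0.145],[0,0,0,0,0,-0.145],[0,0,0,0,0,-0.145],[0,0,0,0,0,-0.145],[0,0,0,0,0,-0.145],[0,0,0,0,0,-0.145],[0,0,0,0,0,-0.1],[0,0,0,0,0,0],[0,0,0,0,0,0]]'
python3 -c "
from h import *
plan(1,.125)
s=status.get_state();print(s['eef_pos'].round(4))"
```

```text
t: 52.9
eef_pos: [0.5482, -0.2037, 0.1658]
ee_rot: [-3.127, 0.001, -1.509]
force: [-0.0, -0.5, -0.0]
width: 0.0875
t: 54.1
eef_pos: [0.5477, -0.204, 0.169]
ee_rot: [-3.126, 0.003, 2.974]
force: [1.1, -0.2, 1.4]
width: 0.0873
t: 55.0
eef_pos: [0.5473, -0.2042, 0.1709]
ee_rot: [-3.126, 0.003, 1.968]
force: [-0.3, 0.5, -1.0]
width: 0.0874
z 0.1709 r 0.1069 turn deg 192.4 F [-0.3  0.5 -1. ] w 0.0874 q6 -1.16
levelfix [ 0.009 -0.013  0.04 ]
[-5.5, 12.3] 
[ 0.5473 -0.2042  0.1709]
```

```bash
python3 -m jog '[[0,1,-12,0.009,-0.013,0.04],[0,0,-20,0,0,0],[0,0,-18,0,0,0],[0,0,-10,0,0,0],[0,0,-5,0,0,0],[0,0,0,0,0,0],[0,0,0,0,0,0]]'
python3 -c "
from h import *
plan(1,.125)
s=status.get_state();print(s['eef_pos'].round(4))"
```

```text
t: 55.7
eef_pos: [0.5486, -0.2035, 0.106]
ee_rot: [3.138, 0.002, 2.025]
force: [-0.2, 0.1, 0.2]
width: 0.0877
z 0.106 r 0.1083 turn deg 192.5 F [-0.2  0.1  0.2] w 0.0877 q6 -1.1
levelfix [ 0.     0.004 -0.016]
[-6.8, 11.7] 
[ 0.5486 -0.2035  0.106 ]
```

```bash
python3 -m jog '[[0,0,-4,0,0,0],[0,0,-2,0,0,0],[0,0,0,0,0,0]]'
python3 -m jog '[[0,0,0,0,0,0],[0,0,0,0,0,0],[0,0,0,0,0,0],[0,0,0,0,0,0],[0,0,0,0,0,0],[0,0,0,0,0,0],[0,0,0,0,0,0],[0,0,0,0,0,0],[0,0,0,0,0,0],[0,0,0,0,0,0]]' 0 15
python3 -c "
from h import *
plan(12,.125)"
```

```text
t: 56.0
eef_pos: [0.5496, -0.2036, 0.1012]
ee_rot: [3.136, 0.004, 2.026]
force: [0.7, -0.9, 0.6]
width: 0.0875
t: 57.0
eef_pos: [0.5499, -0.2036, 0.1019]
ee_rot: [3.135, 0.004, 2.026]
force: [0.2, -0.5, -0.4]
width: 0.0235
z 0.1019 r 0.1095 turn deg 192.2 F [ 0.2 -0.5 -0.4] w 0.0235 q6 -1.1
levelfix [ 0.001  0.008 -0.023]
[-7.8, 11.2] [-7.8, 11.0] [-9.1, 9.9] [-10.3, 8.7] [-11.3, 7.3] [-12.1, 5.9] [-12.8, 4.3] [-13.2, 2.7] [-13.5, 1.0] [-13.5, -0.7] [-13.3, -2.3] [-12.9, -4.0]
```

```bash
python3 -m jog '[[-4,6,0,0.001,0.008,0.04],[-7.5,10.5,0,0,0,0.12],[-9,10,0,0,0,0.125],[-10.2,9,0,0,0,0.125],[-11.2,7.7,0,0,0,0.125],[-12,6.2,0,0,0,0.125],[-12.7,4.7,0,0,0,0.125],[0,0,0,0,0,0]]'
python3 -c "
from h import *
plan(12,.125)"
```

```text
t: 57.8
eef_pos: [0.4851, -0.1483, 0.1019]
ee_rot: [3.137, 0.005, 2.841]
force: [-1.1, -0.0, -1.1]
width: 0.0238
z 0.1019 r 0.1069 turn deg 238.5 F [-1.1 -0.  -1.1] w 0.0238 q6 -0.39
levelfix [-0.003  0.006 -0.029]
[-12.7, 4.6] [-13.4, 1.9] [-13.5, 0.2] [-13.4, -1.5] [-13.1, -3.1] [-12.6, -4.7] [-11.9, -6.3] [-11.1, -7.7] [-10.0, -9.0] [-8.8, -10.2] [-7.5, -11.2] [-6.0, -12.1]
```

```bash
python3 -m jog '[[-12.8,4,0,-0.003,0.006,0.09],[-13.4,1.9,0,0,0,0.125],[-13.5,0.2,0,0,0,0.125],[-13.4,-1.5,0,0,0,0.125],[-13.1,-3.1,0,0,0,0.125],[-12.6,-4.7,0,0,0,0.125],[-11.9,-6.3,0,0,0,0.125],[-11.1,-7.7,0,0,0,0.125],[0,0,0,0,0,0]]'
python3 -c "
from h import *
plan(12,.125)"
```

```text
t: 58.7
eef_pos: [0.3864, -0.1689, 0.1018]
ee_rot: [-3.137, 0.004, -2.472]
force: [-1.0, -0.1, -0.3]
width: 0.0236
z 0.1018 r 0.103 turn deg 295.9 F [-1.  -0.1 -0.3] w 0.0236 q6 0.61
levelfix [0.001 0.006 0.003]
[-13.1, -5.1] [-8.8, -10.2] [-7.5, -11.2] [-6.0, -12.1] [-4.4, -12.7] [-2.8, -13.2] [-1.2, -13.4] [0.5, -13.5] [2.2, -13.3] [3.8, -12.9] [5.4, -12.4] [6.9, -11.6]
```

```bash
python3 -m jog '[[-12,-6,0,0.001,0.006,0.125],[-8.8,-10.2,0,0,0,0.125],[-7.5,-11.2,0,0,0,0.125],[-6,-12.1,0,0,0,0.125],[-4.4,-12.7,0,0,0,0.125],[-2.8,-13.2,0,0,0,0.125],[-0.8,-9,0,0,0,0.08],[0,0,0,0,0,0],[0,0,0,0,0,0]]'
python3 -c "
from h import *
plan(5,.05)"
```

```text
t: 59.6
eef_pos: [0.348, -0.2467, 0.1021]
ee_rot: [3.141, 0.003, -1.653]
force: [-2.3, 0.9, 2.7]
width: 0.0236
z 0.1021 r 0.1025 turn deg -14.2 F [-2.3  0.9  2.7] w 0.0236 q6 1.65
levelfix [-0.003  0.     0.055]
[-5.5, -5.3] [0.3, -5.4] [0.5, -5.4] [0.8, -5.3] [1.1, -5.3]
```

```bash
python3 -m jog '[[-3,-8,0,0,0,0.1],[0,-8,0,0,0,0.1],[1,-6,0,0,0,0.07],[1,-4,0,0,0,0.03],[0,0,0,0,0,0],[0,0,0,0,0,0]]'
python3 -c "
from h import *
plan(5,.05)"
```

```text
t: 60.2
eef_pos: [0.3503, -0.2713, 0.1021]
ee_rot: [-3.139, 0.004, -1.364]
force: [-2.7, -1.5, 1.4]
width: 0.0236
z 0.1021 r 0.1025 turn deg -0.3 F [-2.7 -1.5  1.4] w 0.0236 q6 2.0
levelfix [-0.004  0.002  0.007]
[-4.1, -6.4] [1.5, -5.2] [1.8, -5.1] [2.0, -5.0] [2.3, -4.9]
```

```bash
python3 -m jog '[[0,-1,0,0,0,0],[0,0,0,0,0,0],[0,0,0,0,0,0]]'
python3 -m jog '[[0,0,0,0,0,0],[0,0,0,0,0,0],[0,0,0,0,0,0],[0,0,0,0,0,0],[0,0,0,0,0,0],[0,0,10,0,0,0],[0,0,25,0,0,0],[0,0,40,0,0,0],[0,0,45,0,0,0],[0,0,45,0,0,0],[0,0,30,0,0,0],[0,0,0,0,0,0]]' 1
python3 -m jog '[[5,20,5,0,0,0],[10,40,5,0,0,0],[10,45,5,0,0,0],[10,45,5,0,0,0],[10,45,0,0,0,0],[10,45,0,0,0,0],[5,25,0,0,0,0],[0,0,0,0,0,0]]'
python3 - <<'E'
from h import *
a=eyes.grab_frame("scene");b=eyes.grab_frame("side");cv2.imwrite("pics/sceneF.png",a);cv2.imwrite("pics/sideF.png",b)
z=lambda i,x,y,w,h:cv2.resize(i[y:y+h,x:x+w],(400,300),interpolation=2)
a0=cv2.imread("pics/scene0.png");b0=cv2.imread("pics/side0.png")
cv2.imwrite("pics/F.png",np.vstack([np.hstack([z(a0,180,195,160,120),z(a,180,195,160,120)]),np.hstack([z(b0,180,160,160,120),z(b,180,160,160,120)])]))
for n,i0,i1,box in [("scene",a0,a,(245,245,20,35)),("side",b0,b,(196,208,16,34))]:
  print(n,[tuple(round(q,1) for q in cen(i.max(2)<60,box)) for i in (i0,i1)])
E
```

```text
t: 60.5
eef_pos: [0.3503, -0.2717, 0.1021]
ee_rot: [-3.139, 0.004, -1.368]
force: [-2.1, -1.7, 0.4]
width: 0.0238
t: 61.7
eef_pos: [0.3494, -0.2711, 0.3096]
ee_rot: [-3.135, 0.002, -1.369]
force: [-0.4, -1.0, 0.3]
width: 0.0878
t: 62.5
eef_pos: [0.4074, 0.0028, 0.3345]
ee_rot: [-3.129, 0.002, -1.374]
force: [0.8, 0.1, -0.7]
width: 0.0874
scene [(256.8, 265.6, 12.8), (255.9, 265.2, 13.2)]
side [(203.2, 226.1, 14.6), (202.9, 225.8, 15.0)]
```

View pics/F.png

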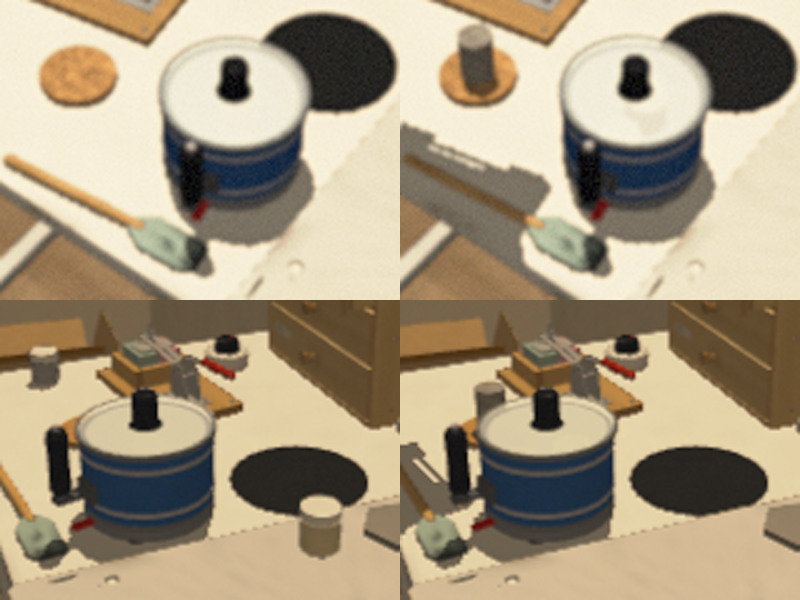

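```bash
python3 - <<'E'
from h import *
a=cv2.imread("pics/sceneF.png")
a0=cv2.imread("pics/scene0.png"); h=cv2.cvtColor(a0,cv2.COLOR_BGR2HSV)
u,v,r=cen((h[...,1]>90)&(h[...,0]<22),(190,205,42,40)); print("cork",u,v,r,onz("scene",u,v,.008).round(4))
d=(cv2.absdiff(a,a0).max(2)>45).astype(np.uint8); c=d[198:245,190:235]; ys,xs=np.nonzero(c); 
n,l,st,ce=cv2.connectedComponentsWithStats(c); k=1+np.argmax(st[1:,4]); print(st[k]+np.array([190,198,0,0,0]),ce[k]+[190,198])
for dx,dy in [(0,0),(.005,0),(-.005,0),(0,.005),(0,-.005)]:
  P=onz("scene",u,v,.008)[:2]+[dx,dy]; print(dx,dy,"expected centroid mid",proj("scene",(*P,.040)).round(1), "top",proj("scene",(*P,.07)).round(1))
E
```

```text
cork 210.84438305709023 224.75690607734808 15.215447425842285 [ 0.4464 -0.0381  0.008 ]
[203 204  17  31 388] [210.53608247 218.80670103]
0 0 expected centroid mid [210.1 217. ] top [209.4 209.5]
0.005 0 expected centroid mid [211.3 216. ] top [210.6 208.6]
-0.005 0 expected centroid mid [209. 218.] top [208.3 210.5]
0 0.005 expected centroid mid [208.8 216.3] top [208.1 208.8]
0 -0.005 expected centroid mid [211.5 217.8] top [210.8 210.3]
```

```bash
python3 -c "
from station import workorder; print(workorder.job_done())"
```

```text
the job is handed in; nothing more can be done
None
```

The mixer is reloaded, lidded and cranked one full turn, and I handed the job in at about 63 s of the 210 s allowed. I got no verdict back.

**What I did, in order:**
- **Lid off:** I lifted the lid onto the black mat. It was knocked about 3 cm aside while the arm was elsewhere, so I measured it again before picking it up.
- **Cylinder:** I stood the concrete cylinder on the cork disc.
- **Jars:** Only two jars stood round the mixer: the white cap with the dark band, and the white cap with the ochre band. Both went upright into the drum.
- **Lid on and crank:** I put the lid back, then turned the crank one full turn counter-clockwise. I let go and gripped again once, at about 193°.

**Last checks:**
- The lid looked level and seated in the side view. The knob read about (0.449, -0.249), on the drum's axis within a few millimetres.
- Both jar caps were upright in the drum just before the lid went on. I did not check them again after the turn.
- The handle is back over the red mark. Its pixel position matched the start picture to within about 1 pixel, so it may be about 1° short of a full turn.
- The cylinder is upright on the cork, but one check disagreed on centring. The arm's position says it is 1–2 mm off the middle; the scene camera suggests about 6 mm, possibly because a shadow blurred the edge. I left it as it was.
- The timer and the other things on the table looked unmoved in the final pictures I viewed. These did not show the whole table.

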